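Take the intake filter out of the vacuum pump

ROBOT

A 6-joint arm with a two-finger parallel gripper is mounted at the origin on the work surface. World frame = base frame: x ahead of the robot, y to its left, z up, the work surface at z = 0. Lengths are in mm, angles in rad, forces in N, time in s.
With the tool pointing down it reaches from about 375 to 925 mm from the base axis. Payload 5.7 kg.
Tool frame: the origin (TCP) lies on the front face of the gripper's body, between the roots of the fingers; the fingertips stand 73 mm ahead of it and the grasp point (between the pads) lies 54 mm ahead of it; z points along the fingers, y is the line along which they close (so a half turn about z gives the same grasp; the last joint's range is limited). The gripper opens to 85 mm and grips with 20 to 120 N. Pads are 22 mm wide; open, the fingers measure 114 mm over their backs; the gripper's body (76 mm by 85 mm) begins 54 mm behind the grasp point. The pads swing forward as they close: fully open they stand 13 mm farther back than shut.
Start: joints at [-1.406, 0.359, 1.51, -0, 1.272, -0.115], TCP at [165.685, -576.646, 303.867] pointing down, gripper open.
Joint ranges: [-2.97, 2.97], [-1.01, 2.36], [0.21, 2.38], [-0.96, 4.11], [0.2, 2.71], [-2.98, 2.98]. Speed limits (rad/s): [2.39, 2.39, 3.14, 3.14, 3.14, 3.14].

INTERFACE

Orientations are given as a unit quaternion [w, x, y, z].
In Python, from rig import * gives the robot as it stands. Calls block until the motion is done:
- move_pose(position, orientation): joint-space move of the TCP to a pose.
- servo_line(position, orientation=None, rate=150, force_limit=None): straight line of the TCP; orientation=None keeps the orientation; rate is the mean speed in mm/s. With force_limit (N) it stops when the force on the tool has changed by that much, and returns True; else False.
- movej(angles): joint-space move.
- grip(opening, strength=None): finger opening in mm; strength is the grip in N (None keeps the last); returns when the fingers have stopped.
- sleep(seconds).
- solve_ik(position, orientation): joint angles nearest the present ones, or None.
- get_state(): the state.
- snapshot(name): name is "scene" or "top" or "wrist"; returns the picture (480x640x3 uint8, red, green, blue); there is no depth.
- calibration(name): a dict with "K" (3x3 intrinsics, pixels), "D" ([k1, k2, p1, p2, k3] as OpenCV has them; the pictures are not rectified), "camera_from_world" (4x4, takes a point from world to camera coordinates); the wrist camera has in their place "mount" (4x4, takes a point from camera to tool coordinates, whose origin is the TCP and whose axes are the flange's). Camera axes: x right, y up, looking along -z (the intrinsics and any distortion apply to the point x, -y, -z); pixel columns grow to the right and rows downward; lengths in mm; the calibration is good to about 2 mm. A picture is of the moment at which its call begins: read the wrist's pose just before it. calibration takes no time and is no camera call.
A pose or a line that the arm cannot do raises MotionError and nothing moves.
- finish_job(): hands the job in; it is judged then, once.
The state is a dict: "time": time; "joint_pos": joint angles; "qvel": joint speeds; "effort": joint torques, N m; "tcp_pos": TCP position; "tcp_rot": TCP orientation; "contact_force": force on the tool from outside, world axes, zero at the start; "wrist_torque": the same for the moment, N m; "gripper_width": finger opening in mm; "grip_force": force on a finger pad.
Only numpy, scipy, OpenCV 4.12 (cv2) and the standard library are available. Lean on these libraries where they do the work, as an engineer would, in place of code of your own. Each camera call takes 0.05 s, during which the arm holds its last target. There are 200 camera calls.

TASK

Service the vacuum pump on the lab bench: swing the small steel tab on its top well aside, about a quarter turn to either side, so that it no longer covers the filter panel, then lift the filter panel straight out of its frame by its upright rib. Lay the panel flat, rib up, inside the shallow steel tray; set it down rather than dropping it, and leave the tab open.

Things in the scene. Friction and masses are not known exactly. Their poses are not given: they have to be found in the camera images.
- filter: Grey plastic filter panel with dark slats, 140 (x) x 120 (y) x 16 mm, 0.2 kg, flush in a recess in the pump's top with 2 mm play all round. Origin: centre of its underside, 74 mm above the bench when seated; z up. Its grip, a rib 14 (x) x 60 (y) mm and 28 mm tall, stands in the middle of its top (rib top 44 mm above origin). The smaller plain panel on the bench is not it.
- tab (a joint): Flat steel swing tab, 14 mm wide, 52 mm long, on the pump's top. Its upright pivot is 94 mm from the panel's origin along the panel's -x (the pump's blue front side). Angle in rad, counter-clockwise from above positive; 0: along the panel's +x, over the panel. Starts within 0.35 of 0, stops at -1.8 and 1.8, clear of the panel beyond 1.25 either way; stays where left.
- tab_post (a point): Centre of the top of the round steel post on the tab, by which it is turned (about 1 N): 12 mm across, 28 mm tall, top 123 mm above the bench, 46 mm from the pivot; 48 mm from the rib's middle when closed. The pump is a white and blue box, 240 x 220 mm, 90 mm high, fixed to the bench, turned as the panel is.
- tray: Shallow open steel tray lying on the bench, 240 (x) x 220 (y) mm outside, rim 18 mm high, walls and floor 3 mm, 0.9 kg, empty. Origin: centre of its underside, z up. Not the deep grey plastic bin.
There are look-alikes about, which are no part of the job. What is shaped like the filter but orange, turquoise or yellow is not meant.

How it is judged:
By the outcome, as a careful person would: the job done as asked, in the order asked, and still so for the second after the job is handed in, with the robot touching nothing.
It also fails if it takes over 64 s, if anything falls off the work surface, if the arm or the gripper's body presses on something with over 40 N, if the wrist force passes 120 N, or if a joint passes its speed limit or range.

## Working session

There is one attempt and no reset: what is moved stays moved. The work goes in short steps, each a Python script; the robot and the scene stay as the last script left them, time stands still between calls to the robot, and variables do not carry over. Pictures are saved under pics/ and viewed, at most 10 in all, crops included, and the job is handed in when it is done.

```bash
ls; mkdir -p pics; python3 - <<'E'
from rig import *
import cv2, numpy as np
for n in ["scene","top"]:
    im=snapshot(n); cv2.imwrite(f"pics/{n}0.png",im[:,:,::-1])
    c=calibration(n); print(n,c)
print(calibration("wrist"), get_state())
E
```

```text
pics
scene {'K': array([[570.51811555,   0.        , 317.37221105],
       [  0.        , 570.51811555, 242.91166385],
       [  0.        ,   0.        ,   1.        ]]), 'D': array([-0.01658998,  0.        ,  0.        ,  0.        ,  0.        ]), 'camera_from_world': array([[ 8.45395395e-01,  5.34084095e-01, -7.79782892e-03,
        -2.87276739e+02],
       [-3.31192848e-01,  5.35583223e-01,  7.76828107e-01,
         1.51234604e+02],
       [ 4.19067923e-01, -6.54144319e-01,  6.29664423e-01,
        -1.60256045e+03],
       [ 0.00000000e+00,  0.00000000e+00,  0.00000000e+00,
         1.00000000e+00]])}
top {'K': array([[623.98346496,   0.        , 325.33868534],
       [  0.        , 623.98346496, 238.17308929],
       [  0.        ,   0.        ,   1.        ]]), 'D': array([-0.06703963,  0.        ,  0.        ,  0.        ,  0.        ]), 'camera_from_world': array([[ 3.58193574e-03, -9.99956026e-01,  8.66690501e-03,
        -1.79063780e+02],
       [ 9.86865934e-01,  4.93451812e-03,  1.61466033e-01,
        -4.71677419e+02],
       [-1.61501700e-01,  7.97471235e-03,  9.868402
[... 723 characters left out ...]
1, 'joint_pos': array([-1.40609149e+00,  3.59465783e-01,  1.51130228e+00, -8.44417077e-06,
        1.27250535e+00, -1.15097567e-01]), 'qvel': array([-0.00022548, -0.00084809, -0.00265934, -0.0001385 ,  0.00074671,
       -0.00025487]), 'effort': array([-5.93365621e-04, -5.28647947e+01, -2.79349530e+01, -3.52918287e-04,
        5.01095972e-03, -2.35392463e-05]), 'tcp_pos': array([ 165.61192191, -576.19180891,  303.12634936]), 'tcp_rot': array([-8.40019913e-04,  9.90229255e-01,  1.39446466e-01, -2.48756578e-05]), 'contact_force': array([ 0.31227686, -0.21991434, -0.09158409]), 'wrist_torque': array([-0.0219074 , -0.02565229,  0.05359555]), 'grip_force': 0.0, 'gripper_width': 85.29168307904156}
```

View pics/top0.png

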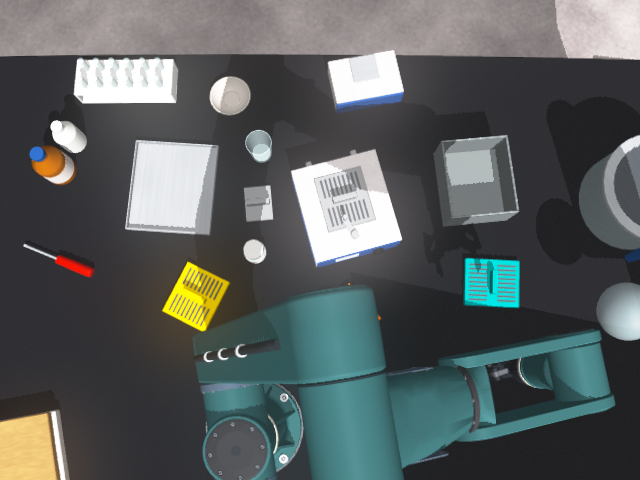

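View pics/scene0.png

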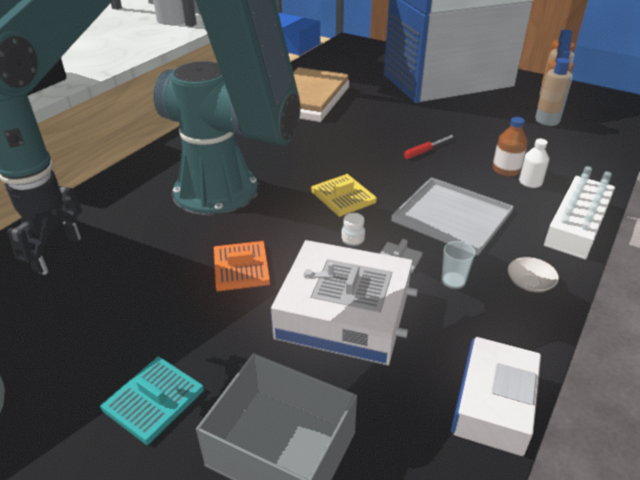

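Top view candidates:
- Filter: the grey slatted panel in the white and blue pump, (345,198). Its post is at (354,233).
- Not the filter: plain panel (258,203), turquoise (492,282), yellow (196,296), orange (scene view 241,265), and the second white and blue box (366,80).
- Tray: the shallow one at (172,187), not the deep bin (478,180).

Next I'll get coarse positions and take a close wrist look from two places.

```bash
cat > h.py <<'E'
from rig import *
import cv2, numpy as np
from scipy.spatial.transform import Rotation as R
def rot(q): return R.from_quat([q[1],q[2],q[3],q[0]])
def qdown(yaw):  # tool z down, tool x at heading yaw
    return [0.0,float(np.cos(yaw/2)),float(np.sin(yaw/2)),0.0]
def cam(name,st=None):
    c=calibration(name)
    if name=="wrist":
        T=np.eye(4);T[:3,:3]=rot(st["tcp_rot"]).as_matrix();T[:3,3]=st["tcp_pos"];M=T@c["mount"]
    else: M=np.linalg.inv(c["camera_from_world"])
    return c["K"],c["D"],M
def rays(C,px):
    K,D,M=C
    u=cv2.undistortPoints(np.array(px,float).reshape(-1,1,2),K,D)[:,0]
    d=np.c_[u[:,0],-u[:,1],-np.ones(len(u))]@M[:3,:3].T
    return M[:3,3],d/np.linalg.norm(d,axis=1)[:,None]
def plane(C,px,z):
    o,d=rays(C,px); return o+d*((z-o[2])/d[:,2])[:,None]
def tri(C1,p1,C2,p2):
    o1,d1=rays(C1,[p1]);o2,d2=rays(C2,[p2])
    t,s=np.linalg.lstsq(np.c_[d1[0],-d2[0]],o2-o1,rcond=None)[0]
    a=o1+t*d1[0];b=o2+s*d2[0]; return (a+b)/2,np.linalg.norm(a-b)
E
python3 - <<'E'
from h import *
C=cam("top");S=cam("scene")
print("pump/rib/post",plane(C,[[345,198],[354,233]],100))
# top-surface quad
print("pump corners",plane(C,[[291,163],[377,151],[402,241],[317,265]],90))
im=cv2.imread("pics/top0.png");g=im[125:245,115:230]
m=(g.min(2)>90).astype(np.uint8); c=max(cv2.findContours(m,0,2)[0],key=cv2.contourArea)
c=c.reshape(-1,2)+[115,125]; W=plane(C,c,18)[:,:2].astype(np.float32)
r=cv2.minAreaRect(W);print("tray rim",r)
print("tri post",tri(C,(354,230),S,(310,274)),"tri rib", tri(C,(347,188),S,(355,280)))
st=get_state()
for yaw in np.arange(-3.1,3.2,.5):
    print(round(yaw,2),[None if (q:=solve_ik([590,-210,z],qdown(yaw))) is None else round(q[5],2) for z in (170,330)],[None if (q:=solve_ik([640,200,z],qdown(yaw))) is None else round(q[5],2) for z in (110,330)])
E
```

```text
pump/rib/post [[ 563.43317959 -224.83310365  100.        ]
 [ 475.67620938 -246.75827443  100.        ]]
pump corners [[ 655.1823335   -89.61145283   90.        ]
 [ 687.96482215 -306.37245879   90.        ]
 [ 457.99400286 -365.71298903   90.        ]
 [ 397.53105258 -156.47366553   90.        ]]
tray rim ((611.3934326171875, 226.11538696289062), (224.3160858154297, 245.5116729736328), 86.43728637695312)
tri post (array([ 481.69169758, -248.00730969,   99.59051149]), np.float64(3.8567145859037493)) tri rib (array([ 580.64944335, -231.55366321,  118.7064959 ]), np.float64(8.672852954434566))
-3.1 [np.float64(-2.06), np.float64(-2.06)] [np.float64(-1.41), np.float64(-1.41)]
-2.6 [np.float64(-2.56), np.float64(-2.56)] [np.float64(-1.91), np.float64(-1.91)]
-2.1 [None, None] [np.float64(-2.41), np.float64(-2.41)]
-1.6 [np.float64(2.72), np.float64(2.72)] [np.float64(-2.91), np.float64(-2.91)]
-1.1 [np.float64(2.22), np.float64(2.22)] [np.float64(2.87), np.float64(2.87)]
-0.6 [np.float64(1.72), np.float64(1.72)] [np.float64(2.37), np.float64(2.37)]
-0.1 [np.float64(1.22), np.float64(1.22)] [np.float64(1.87), np.float64(1.87)]
0.4 [np.float64(0.72), np.float64(0.72)] [np.float64(1.37), np.float64(1.37)]
0.9 [np.float64(0.22), np.float64(0.22)] [np.float64(0.87), np.float64(0.87)]
1.4 [np.float64(-0.28), np.float64(-0.28)] [np.float64(0.37), np.float64(0.37)]
1.9 [np.float64(-0.78), np.float64(-0.78)] [np.float64(-0.13), np.float64(-0.13)]
2.4 [np.float64(-1.28), np.float64(-1.28)] [np.float64(-0.63), np.float64(-0.63)]
2.9 [np.float64(-1.78), np.float64(-1.78)] [np.float64(-1.13), np.float64(-1.13)]
```

```bash
python3 - <<'E'
from h import *
import pickle
out=[]
for i,p in enumerate([[560,-180,320],[530,-300,320]]):
    move_pose(p,qdown(0.22)); sleep(.2)
    st=get_state(); im=snapshot("wrist"); cv2.imwrite(f"pics/w{i}.png",im[:,:,::-1]); out.append(st)
    print(st["time"],st["tcp_pos"],st["joint_pos"][5])
pickle.dump(out,open("w.pkl","wb"))
a=cv2.imread("pics/w0.png");b=cv2.imread("pics/w1.png")
cv2.imwrite("pics/w01.png",cv2.resize(np.vstack([a,b])[:, :],None,fx=.62,fy=.62))
E
```

```text
2.3167 [ 559.78271581 -180.78108302  319.96743323] 0.922306894434339
3.125 [ 530.27506424 -298.88635133  320.01611818] 0.7224911696213724
```

View pics/w0.png

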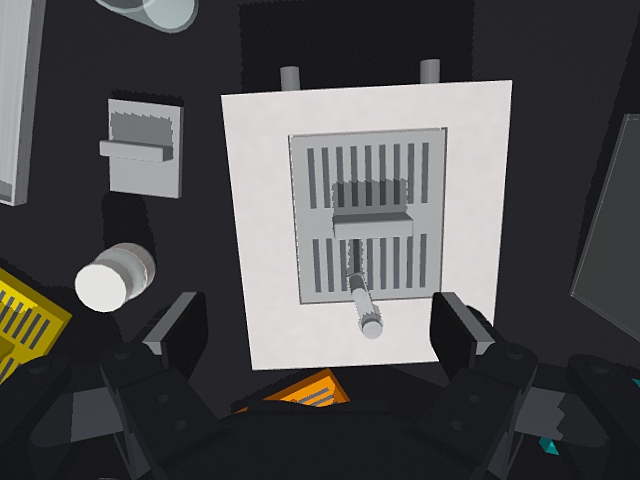

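View pics/w1.png

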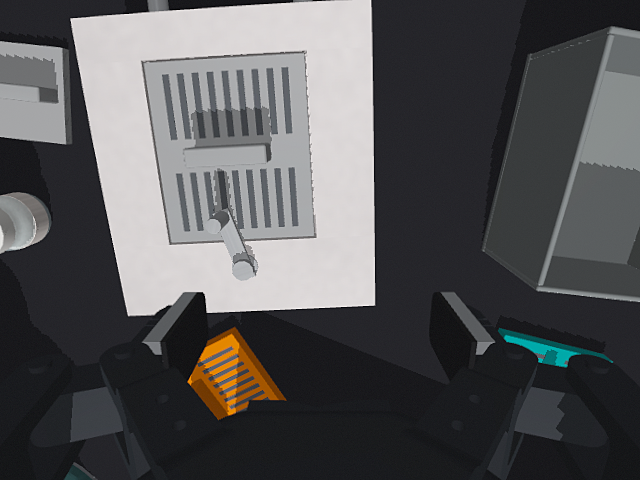

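```bash
python3 - <<'E'
from h import *
import pickle
s=pickle.load(open("w.pkl","rb"));A=cam("wrist",s[0]);B=cam("wrist",s[1])
for n,a,b in [("lower round",(372,328),(243,268)),("upper end",(357,279),(215,224)),
  ("ribTL",(333,213),(184,152)),("ribTR",(411,210),(270,145)),("ribBR",(413,234),(270,162)),
  ("panTL",(290,137),(142,62)),("panTR",(446,128),(305,53)),("panBL",(301,303),(170,243)),("panBR",(441,298),(315,237)),
  ("pumpTL",(221,96),(71,19)),("pumpBL",(253,370),(128,316)),("pumpTR",(512,80),(371,0))]:
    print(n,*tri(A,a,B,b))
a=cv2.imread("pics/w0.png")[110:350,260:480];b=cv2.imread("pics/w1.png")[40:290,120:340]
cv2.imwrite("pics/crop.png",np.hstack([cv2.resize(a,(400,436)),cv2.resize(b,(400,436))]))
E
```

```text
lower round [ 474.56787582 -247.97856269   99.48311857] 0.6842405614721802
upper end [ 513.42674949 -222.36868734  105.93203031] 8.75893291766876
ribTL [ 562.55404736 -190.77516276  104.15363645] 8.467105960793578
ribTR [ 579.13013422 -251.62396933   97.56432216] 4.524962424264171
ribBR [ 565.69362174 -254.94654115  111.0869725 ] 0.2660622636826129
panTL [ 615.35101349 -146.59560536   92.85754231] 0.207273560147922
panTR [ 648.02429147 -262.90697733   88.9623898 ] 1.1159050215706396
panBL [ 479.95064357 -183.56779942   91.18553676] 0.21421431436651775
panBR [ 512.15516908 -300.50113922   93.69383645] 0.3709987637018124
pumpTL [634.08271231 -89.15402267  89.04862762] 0.5683854242433666
pumpBL [ 403.50911846 -154.17397534   90.88325309] 0.15869496333943447
pumpTR [ 693.22882192 -301.60620728   88.87110347] 1.0255139948258447
```

View pics/crop.png

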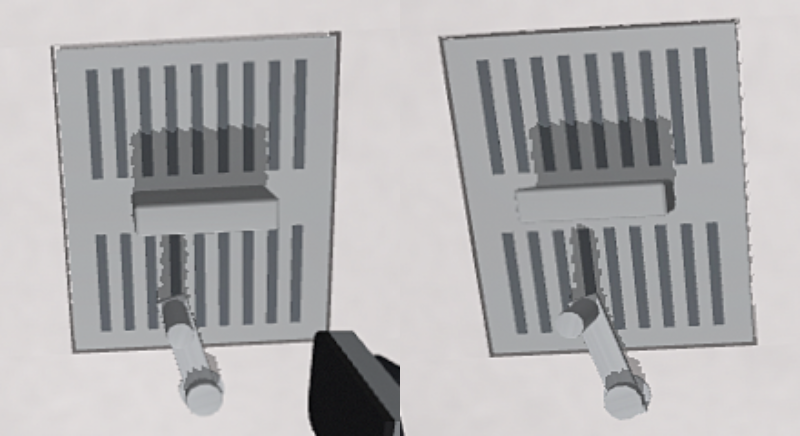

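The crop is clear. The panel sits in the pump's recess, the pivot is the lower round at w0 (372,328), and the post top is at w0 (359,292) / w1 (214,226). Panel centre is about (564,-223) with yaw 0.27, and the expected pivot position agrees within 1.5 mm.

```bash
python3 - <<'E'
from h import *
import pickle
s=pickle.load(open("w.pkl","rb"));A=cam("wrist",s[0]);B=cam("wrist",s[1])
r=[]
for n,a,b in [("post",(359,292),(214,226)),("TL",(333.7,223.4),(183.8,149)),("TR",(412.9,221.2),(265.8,145.5)),("BR",(412.9,235.5),(266.3,162.1)),("BL",(334.8,238.3),(185.5,166.7))]:
    p,e=tri(A,a,B,b);r.append(p);print(n,p,e)
print("rib centre",np.mean(r[1:],0)); d=r[0][:2]-[474,-248.2]; print("tab ang",np.arctan2(d[1],d[0])-.27,np.hypot(*d), "post-rib",np.linalg.norm(r[0]-np.mean(r[1:],0)))
E
```

```text
post [ 512.22959948 -224.15502294  119.74950918] 1.5113596434686973
TL [ 561.60603614 -192.89066514  114.99112542] 0.519639842325073
TR [ 576.74545389 -250.361999    116.65116047] 0.8648388690585145
BR [ 565.86049035 -253.10056841  117.67567075] 0.05609387053492964
BL [ 550.00199273 -196.17491672  115.69836288] 0.6551699438814855
rib centre [ 563.55349328 -223.13203732  116.25407988]
tab ang 0.2914435416059884 45.16263054821574 post-rib 51.452955216689396
```

```bash
python3 - <<'E'
from h import *
P=np.array([473.7,-248.4]);Y=.27
def at(th,z): return [*(P+46*np.array([np.cos(Y+th),np.sin(Y+th)])),z]
grip(40,20)
move_pose(at(.29,215),qdown(Y+.29))
print("hit",servo_line(at(.29,173),rate=80,force_limit=8))
grip(5,20); st=get_state(); print(st["gripper_width"],st["grip_force"],st["contact_force"],st["tcp_pos"])
for th in np.linspace(.29,1.58,8)[1:]:
    servo_line(at(th,173),qdown(Y+th),rate=40)
    print(get_state()["contact_force"].round(1),get_state()["tcp_pos"].round(1))
grip(40); servo_line(at(1.58,260),rate=120)
move_pose([564+20,-223-60,300],qdown(Y+1.57)); sleep(.2)
st=get_state(); im=snapshot("wrist"); cv2.imwrite("pics/w2.png",im[:,:,::-1]); print(st["time"])
import pickle; pickle.dump(st,open("w2.pkl","wb"))
E
```

```text
hit False
10.97898858935712 21.247291266918182 [-1.0139421  0.444198   3.1350968] [ 513.03316732 -224.08165378  173.5382738 ]
[0.8 3.3 5.5] [ 508.  -217.1  173.5]
[1.3 2.6 5.5] [ 501.8 -211.4  173.5]
[1.6 5.4 6. ] [ 494.6 -206.8  173.5]
[2.  4.9 7.7] [ 486.6 -203.6  173.5]
[1.8 6.4 6.9] [ 478.1 -201.9  173.4]
[0.2 5.3 7.8] [ 469.4 -201.8  173.4]
[0.7 5.6 9.8] [ 460.9 -203.4  173.4]
9.9333
```

View pics/w2.png

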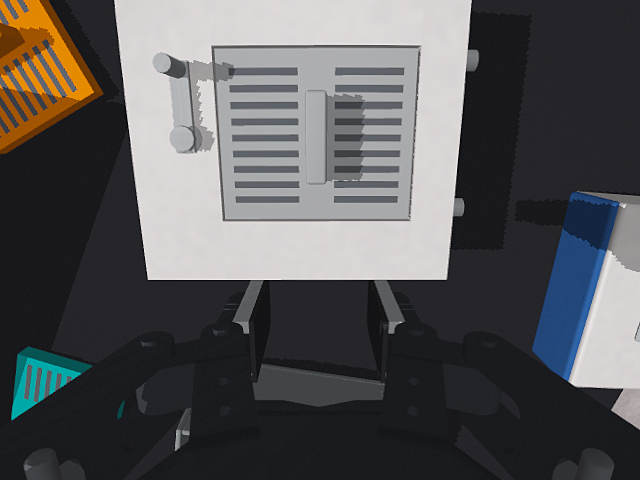

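Tab now lies about 90° to the side, with its post at (163,63) and pivot at (182,138), and it is clear of the panel. The rib top is centred at (315,137). Next I'll check the rib position and the tray height, then grasp and lift.

```bash
python3 - <<'E'
from h import *
import pickle
st=pickle.load(open("w2.pkl","rb"));C=cam("wrist",st)
rib=plane(C,[[315.5,137]],117)[0]; print("rib",rib, plane(C,[[163,63]],123))
e=plane(C,[[315.5,92],[315.5,183]],117); print("len",np.linalg.norm(e[0]-e[1]))
T=cam("top");S=cam("scene")
q=[tri(T,a,S,b) for a,b in [((136,141),(512,209)),((218,145),(470,251)),((211,234),(393,214)),((126,228),(431,181))]]
for x in q: print("tray",x[0].round(1),round(x[1],1))
Y=.27; xy=np.array([564,-223.3])
assert np.hypot(*(rib[:2]-xy))<5
xy=(xy+rib[:2])/2
move_pose([*xy,230],qdown(Y+np.pi/2))
print("hit",servo_line([*xy,168],rate=80,force_limit=8))
grip(5,60); s=get_state(); print(s["gripper_width"],s["grip_force"],s["contact_force"],s["tcp_pos"])
print(servo_line([*xy,200],rate=40,force_limit=25), get_state()["contact_force"])
servo_line([*xy,300],rate=100)
s=get_state(); print(s["gripper_width"],s["contact_force"],s["time"])
im=np.vstack([snapshot("scene")[150:400,150:550],snapshot("wrist")[::2,::2].repeat(1,0)[:, :320].copy() if 0 else cv2.resize(snapshot("wrist"),(400,300))])
cv2.imwrite("pics/lift.png",im[:,:,::-1])
E
```

```text
rib [ 563.50091681 -222.10318086  117.        ] [[ 461.71481474 -203.92938575  123.        ]]
len 57.87058647403933
tray [739.  331.    7.5] 0.3
tray [716.2 103.3  17.6] 18.5
tray [488.1 119.7  25. ] 9.2
tray [502.3 344.2   7.5] 0.7
hit False
12.342824616067855 60.66578507423401 [-0.08582335  0.62168162  3.95147453] [ 564.26481063 -222.85874111  168.81203622]
False [-0.0648552  -0.62971394 -2.48705573]
12.798589858376523 [ 0.27004244  0.55483275 -3.94656316] 13.825
```

View pics/lift.png

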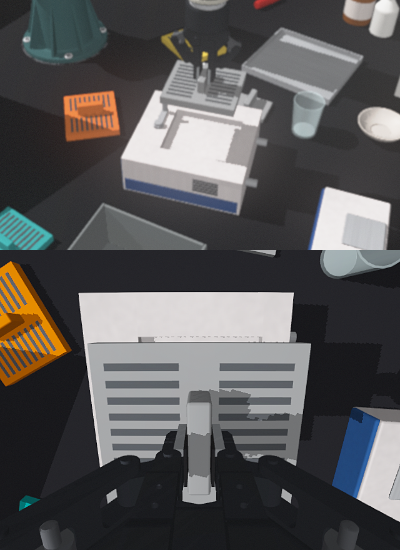

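The panel came straight out, held by its rib, and the recess is empty. Next I'll move it to above the tray and check with a picture before lowering.

```bash
python3 - <<'E'
from h import *
xy=[611,225];q=qdown(np.pi/2-.06)
move_pose([*xy,300],q)
servo_line([*xy,150],rate=120); sleep(.2)
s=get_state(); print(s["gripper_width"],s["tcp_pos"],s["contact_force"],s["time"])
cv2.imwrite("pics/pre.png",np.vstack([cv2.resize(snapshot("top")[100:260,90:290],(400,320)),cv2.resize(snapshot("wrist"),(400,280))])[:,:,::-1])
E
```

```text
12.87771133506824 [611.30453011 225.10501997 150.69613629] [ 0.67096777  0.14478985 -1.78338624] 17.175
```

View pics/pre.png

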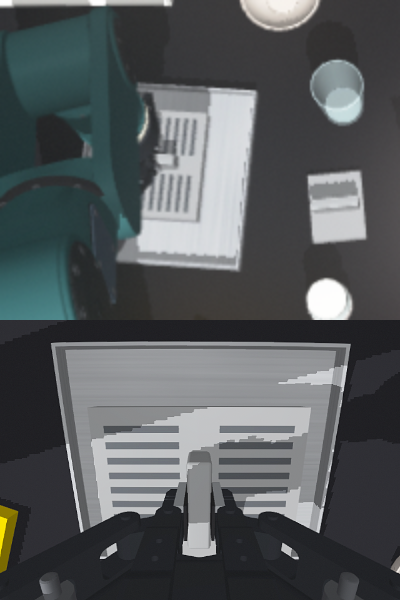

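The panel is level, centred inside the rim and parallel to it. Lowering now.

```bash
python3 - <<'E'
from h import *
xy=[611.3,225.1]
servo_line([*xy,106],rate=80); sleep(.2)
print(servo_line([*xy,93],rate=12,force_limit=4)); s=get_state(); print(s["tcp_pos"],s["contact_force"],s["gripper_width"])
E
```

```text
True
[611.2676969  225.09726836  97.8495037 ] [-0.47490693 -0.74039711  4.90976567] 12.69231654309588
```

```bash
python3 - <<'E'
from h import *
xy=[611.3,225.1]
grip(45); servo_line([*xy,280],rate=120)
move_pose([480,0,350],qdown(np.pi/2)); sleep(.3)
s=get_state(); print(s["contact_force"],s["time"])
cv2.imwrite("pics/end.png",snapshot("scene")[100:400,150:600,::-1])
E
```

```text
[-0.49153003  0.16323004 -0.42472534] 22.3167
```

View pics/end.png

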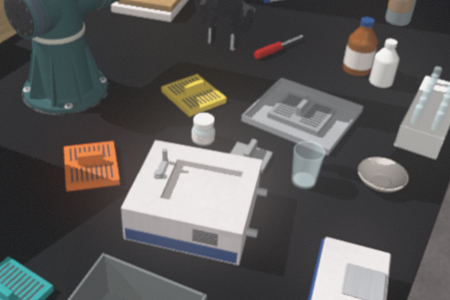

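The panel lies flat and rib up in the tray at (303,112), the tab is open at (162,165), and the gripper is clear.

```bash
python3 -c "
from rig import *
print(finish_job())"
```

```text
the job is handed in; nothing more can be done
None
```

I handed the job in at about 22 s: the tab is swung about a quarter turn open, and the filter panel was lifted straight out and set down flat, rib up, in the steel tray.

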